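# Load three solder spools on the bench hook so they nest

## Robot

A 6-joint arm with a two-finger parallel gripper is mounted at the origin on the work surface. World frame = base frame: x ahead of the robot, y to its left, z up, the work surface at z = 0. Lengths are in m, angles in rad, forces in N, time in s.
With the tool pointing down it reaches from about 0.35 to 0.775 m from the base axis. Payload 5.5 kg.
Tool frame: the origin (TCP) lies where the fingers leave the gripper's body, on its centre line; the fingertips stand env.tip_reach ahead of it and the grasp point (between the pads) lies 54 mm ahead of it (env.tip_reach is the distance from the TCP to the fingertips, in m); z points along the fingers, y is the line along which they close (so a half turn about z gives the same grasp; the last joint's range is limited). The gripper opens to 85 mm and grips with 20 to 120 N. Pads are 22 mm wide; open, the fingers measure 114 mm over their backs; the gripper's body (76 mm by 85 mm) begins 54 mm behind the grasp point. The pads swing forward as they close: fully open they stand 13 mm farther back than shut.
Start: joints at [1.011, 0.313, 0.046, 1.304, 0, 1.431], TCP at [0.234, 0.525, 0.304] pointing down, gripper open.
Joint ranges: [-2.76, 2.76], [-0.86, 1.69], [-1.03, 1.26], [-2.2, 2.34], [-1.47, 1.5], [-3.14, 3.14]. Speed limits (rad/s): [2.57, 2.57, 3.14, 3.14, 3.14, 3.14].

## Interface

Orientations are given as a unit quaternion [w, x, y, z].
In Python, from workcell import status, optics, hand_in, env gives the robot as it stands.
- The arm moves only by the shell command python3 -m handwheel 'ROWS' [FORCE]. ROWS is a JSON object whose one key "deltas" holds a list of rows, each a list of 5 numbers: the opening, from -1 (shut) to 1 (fully open), then the shift along the tool's x, y, z in units of 40 mm (1.0 is 40 mm), then the turn about the tool's z in units of 10 degrees (1.0 is 10 degrees). In form: {"deltas": [[jaw, x, y, z, roll], ...]}. A call has 1 to 20 rows; each row shifts and turns the commanded pose from where the row before left it, along the tool's axes as they then stand; what a row does not reach is not made up. A row lasts 1/8 s, in which the tool goes at most 62.5 mm and 10.7 degrees, less where a joint would pass 70% of its speed; a pose out of reach is approached as far as the arm can. A call is refused whole if a number of a shift passes 1 or a number of a turn 1, either way. A call with a gripper value outside its range is refused whole. The fingers move at their own pace and stop on an object; FORCE is the grip in N (left out, the last holds). Time passes only in rows, so rows that do not move let the fingers close. It gives the time, the measured TCP pose, the force, the opening and the grip force at its end, in the units of the state.
- status.get_state(): the state, without advancing time (a new reading comes with each control period).
- optics.read_camera(name): name is "side" or "top" or "wrist"; returns a dict with "frame" (400x640x3 uint8, red, green, blue), "depth" (400x640 float32, m along the optical axis (not along the pixel's ray), 0 where there is no reading), "vfov" (degrees; the focal length in pixels is half the picture's height over the tangent of half this angle, whatever the lens; pixels are square), "cx", "cy" (the principal point, pixels), "origin" and "attitude" of the camera in the world. Camera axes: x right, y down, z forward; pixel columns grow to the right and rows downward; lengths in m; the calibration is good to about 2 mm. A picture is of the moment at which its call begins.
- hand_in(): hands the job in; it is judged then, once.
The state is a dict: "clock": time; "joint_pos": joint angles; "qvel": joint speeds; "tau": joint torques, N m; "tcp_pos": TCP position; "orientation": TCP orientation; "wrist_force": force on the tool from outside, world axes, zero at the start; "ft_torque": the same for the moment, N m; "finger_gap": finger opening in m; "grip_force": force on a finger pad.
Only numpy, scipy, OpenCV 4.12 (cv2) and the standard library are available. Lean on these libraries where they do the work, as an engineer would, in place of code of your own. Each camera call takes 0.05 s, during which the arm holds its last target. There are 200 camera calls.

## Task

Hang the three solder spools on the stand's upturned hook, the blue one first, then the yellow, then the red, each with its back (the boss side) leading so that its boss nests inside the hub recess of the spool before it. Press each spool home until the orange sprung brake pad at the root of the hook is felt to give with a push of about 6 newtons, but gently: never push on the brake pad or squeeze two spools together with more than 15 newtons, nor load the stand or its bar with more than 25. At the end all three hang on the bar behind the hook's lip, nested flange to flange with the blue one touching the pad, and the bottle, the circuit board block and the tip cleaner have been left where they stood.

Things in the scene. Friction and masses are not known exactly. Their poses are not given: they have to be found in the camera images.
- blue: Blue solder spool: flanges 62 mm across, 30 mm wide overall, through bore 22 mm; 0.17 to 0.35 kg. Origin on its axis at mid-width; x axis = bore axis, front at -x, back at +x (roll about x is free). Starts on its rim in a low cradle, axis level, 39 mm up, front towards the robot (yaw within 0.3 rad). Back flat; front has a hub recess 41 mm across, 8 mm deep.
- yellow: Yellow solder spool: flanges 62 mm across, 30 mm wide overall, through bore 22 mm; 0.17 to 0.35 kg. Origin on its axis at mid-width; x axis = bore axis, front at -x, back at +x (roll about x is free). Starts on its rim in a low cradle, axis level, 39 mm up, front towards the robot (yaw within 0.3 rad). Boss 36 mm across, 6 mm long on the back; front recess 35 mm, 8 mm deep.
- red: Red solder spool: flanges 62 mm across, 30 mm wide overall, through bore 22 mm; 0.17 to 0.35 kg. Origin on its axis at mid-width; x axis = bore axis, front at -x, back at +x (roll about x is free). Starts on its rim in a low cradle, axis level, 39 mm up, front towards the robot (yaw within 0.3 rad). Boss 30 mm across, 6 mm long on the back; front flat.
- blue_front (a point): point on the blue spool's axis in the plane of its front flange face (15 mm to -x of its origin)
- blue_back (a point): point on the blue spool's axis in the plane of its back flange face (15 mm to +x of its origin, not counting any boss)
- cradle_blue: low black fixed cradle under the blue spool, 46 mm along the spool's axis, 50 mm across, 14 mm high; origin under its centre; leaves the spool free to be gripped across its diameter from above; other spools lie at least 115 mm away
- yellow_front (a point): point on the yellow spool's axis in the plane of its front flange face (15 mm to -x of its origin)
- yellow_back (a point): point on the yellow spool's axis in the plane of its back flange face (15 mm to +x of its origin, not counting any boss)
- cradle_yellow: low black fixed cradle under the yellow spool, 46 mm along the spool's axis, 50 mm across, 14 mm high; origin under its centre; leaves the spool free to be gripped across its diameter from above; other spools lie at least 115 mm away
- red_front (a point): point on the red spool's axis in the plane of its front flange face (15 mm to -x of its origin)
- red_back (a point): point on the red spool's axis in the plane of its back flange face (15 mm to +x of its origin, not counting any boss)
- cradle_red: low black fixed cradle under the red spool, 46 mm along the spool's axis, 50 mm across, 14 mm high; origin under its centre; leaves the spool free to be gripped across its diameter from above; other spools lie at least 115 mm away
- stand: Grey fixed stand, yaw within 0.25 rad: base plate 110 x 160 x 12 mm, post 168 mm high; origin under the post, 2 mm behind its front face. A level steel bar 8 mm thick, axis at 150 mm height, runs along the stand's -x (towards the robot) to 170 mm in front of the origin and ends in an upturned lip. Spools go on over the lip along the stand's +x; a hung spool's axis is 7 mm below the bar's.
- hook_tip (a point): point on the bar's axis at its free end, in the middle of the upturned lip (170 mm in front of the stand's origin, 150 mm up). The lip is 8 mm thick, its top 12 mm above the bar's axis: a bore centred 4 mm above the bar's axis clears it by 3 mm above and below. With blue and yellow in place, red with its boss has at least 10 mm spare behind the lip
- brake: Brake on the bar's root: fixed dark housing 30 mm across (origin on the bar's axis, at the post's front face) carrying a sprung orange pad 40 mm across. The pad's face lies 36 to 60 mm in front of the stand's origin, as last set: not measured, to be felt or seen. It gives 0.5 mm per newton, up to 10 mm, and pushes the spools back when released, keeping the stack together
- flux: amber flux bottle, 36 mm in diameter, 85 mm high, bystander; origin under its centre
- board: black block with a green circuit board on it, 60 x 80 mm, 24 mm high (parts on it to 32 mm), bystander; origin under its centre
- cleaner: dark round pot with a brass tip cleaner, 68 mm in diameter, 50 mm high, bystander; origin under its centre

How it is judged:
On the way, in this order (a step that is already met when the one before it is completed fails the run):
1. the blue spool hangs on the bar and is pressed against the brake pad with more than 3 N (z of blue in the frame of stand between 0.137 and 0.149 m and y of blue in the frame of stand between -0.008 and 0.008 m and angle between the x axis of blue and the x axis of stand, either way round below 0.15 rad and contact force between blue and brake above 3 N), for 0.1 s.
2. the yellow spool hangs on the bar, nested in the blue one and pressed against it with more than 3 N (z of yellow in the frame of stand between 0.137 and 0.149 m and y of yellow in the frame of stand between -0.008 and 0.008 m and angle between the x axis of yellow and the x axis of stand, either way round below 0.15 rad and distance between blue_front and yellow_back below 0.004 m and contact force between yellow and blue above 3 N), for 0.1 s.
3. the red spool hangs on the bar, nested in the yellow one and pressed against it with more than 3 N (z of red in the frame of stand between 0.137 and 0.149 m and y of red in the frame of stand between -0.008 and 0.008 m and angle between the x axis of red and the x axis of stand, either way round below 0.15 rad and distance between yellow_front and red_back below 0.004 m and contact force between red and yellow above 3 N), for 0.1 s.
At the end, for the whole second after the job is handed in: All three spools hang at rest on the bar (axis 1 to 13 mm below the bar's, within 8 mm sideways, aligned to 0.15 rad), red wholly behind the lip; yellow's back flange face within 4 mm of blue's front face, red's within 4 mm of yellow's; blue touches the brake pad (z of blue in the frame of stand between 0.137 and 0.149 m and y of blue in the frame of stand between -0.008 and 0.008 m and angle between the x axis of each of blue, yellow, red and the x axis of stand, either way round below 0.15 rad and z of yellow in the frame of stand between 0.137 and 0.149 m and y of yellow in the frame of stand between -0.008 and 0.008 m and z of red in the frame of stand between 0.137 and 0.149 m and y of red in the frame of stand between -0.008 and 0.008 m and distance between blue_front and yellow_back below 0.004 m and distance between yellow_front and red_back below 0.004 m and x of red in the frame of stand above -0.151 m and contact force between blue and brake above 0.05 N and linear speed of each of blue, yellow, red below 0.01 m/s).
It fails at once if a spool is pushed against the brake with more than 15 N (contact force between any of blue, yellow, red and brake above 15 N).
It fails at once if two spools are pushed together with more than 15 N (contact force between blue and yellow above 15 N or contact force between any of yellow, blue and red above 15 N).
It fails at once if a spool or the robot pushes on the stand with more than 25 N (contact force between any of the arm, the fingers, blue, yellow, red and stand above 25 N).
It fails at once if the flux bottle, the circuit board block or the tip cleaner is moved more than 20 mm (distance of any of flux, board, cleaner from where it was at the start of the episode above 0.02 m).
It also fails if it takes over 72 s, if anything falls off the work surface, if the arm or the gripper's body presses on something with over 40 N, if the wrist force passes 120 N, or if a joint passes its speed limit or range.

## Working session

There is one attempt and no reset: what is moved stays moved. The work goes in short steps, Python scripts to look and compute and a shell command to move; the robot and the scene stay as the last step left them, time stands still between calls to the robot, and variables do not carry over. Pictures are saved under pics/ and viewed, at most 10 in all, crops included, and the job is handed in when it is done.

```bash
ls; mkdir -p pics; cat > h.py <<'E'
import numpy as np, cv2
from scipy.spatial.transform import Rotation as R
from workcell import status, optics, env
def rot(q): return R.from_quat([q[1],q[2],q[3],q[0]]).as_matrix()
def cloud(name):
    c=optics.read_camera(name); f=200/np.tan(np.radians(c['vfov'])/2)
    d=c['depth']; v,u=np.mgrid[:400,:640]
    p=np.stack([(u-c['cx'])/f*d,(v-c['cy'])/f*d,d],-1)
    A=np.array(c['attitude']); A=rot(A) if A.size==4 else A
    P=p@A.T+np.array(c['origin']); P[d==0]=np.nan
    return c['frame'],P,c
E
python3 - <<'E'
from h import *
s=status.get_state(); print(s, env.tip_reach)
for n in ['side','top']:
    f,P,c=cloud(n); cv2.imwrite(f'pics/{n}0.png',f[:,:,::-1]); np.save(n+'P',P); np.save(n+'F',f)
    print(n,c['vfov'],c['cx'],c['cy'],c['origin'],c['attitude'],[k for k in c])
E
```

```text
pics
{'clock': 0.0, 'joint_pos': array([ 1.01142917e+00,  3.13989919e-01,  4.49645612e-02,  1.30357893e+00,
       -1.79274507e-05,  1.43115352e+00]), 'qvel': array([-0.00080146,  0.00117662,  0.00037035,  0.00198351, -0.00130968,
        0.000806  ]), 'tau': array([-2.44897034e-03, -4.80629325e+01,  2.98530418e+01,  1.94273813e-02,
       -3.30918247e-04,  2.25107152e-05]), 'tcp_pos': array([0.23414921, 0.52475032, 0.30300881]), 'orientation': array([-3.01129904e-04,  2.08325006e-01,  9.78059239e-01, -8.52395125e-04]), 'wrist_force': array([0.85212443, 0.13324817, 0.09195884]), 'ft_torque': array([ 0.02679669, -0.02851973, -0.04516924]), 'grip_force': 0.0, 'finger_gap': 0.08530761252407777} 0.0726
side 53.66969305833907 322.1857789629568 200.95014585491333 [ 0.34698112 -0.72411269  0.56946052] [-0.47785246  0.86046508 -0.15927983  0.07672552] ['frame', 'depth', 'vfov', 'cx', 'cy', 'origin', 'attitude']
top 51.519493700267724 325.01752637810654 209.17423371866587 [ 0.47112911 -0.08639449  1.12792001] [-0.04780845  0.71163856 -0.70026268  0.03028342] ['frame', 'depth', 'vfov', 'cx', 'cy', 'origin', 'attitude']
```

View pics/side0.png

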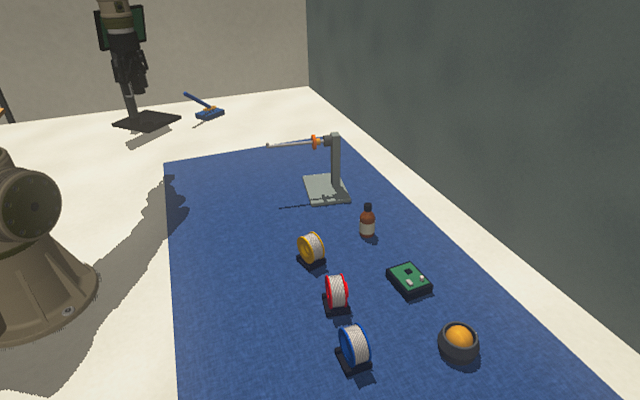

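View pics/top0.png

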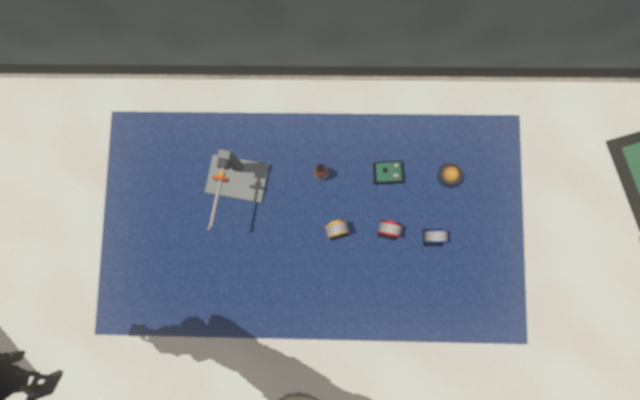

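The views show the stand with its bar at top-view (210,228)–(220,178). The spools are yellow (337,229), red (390,229) and blue (435,237). The bystanders are at (321,172), (388,172) and (451,175).

```bash
python3 - <<'E'
from h import *
for n in ['top','side']:
    P=np.load(n+'P.npy');F=np.load(n+'F.npy')
    H=cv2.cvtColor(F,cv2.COLOR_RGB2HSV).astype(int); h,s,v=H[...,0],H[...,1],H[...,2]
    Z=P[...,2]; ok=np.isfinite(Z)
    print(n,'table z',np.nanmedian(Z[(P[...,0]>.3)&(P[...,0]<.38)]))
    win={'blue':(435,237),'red':(390,229),'yellow':(337,229)} if n=='top' else {'blue':(354,345),'red':(337,292),'yellow':(312,247)}
    for k,(u,w) in win.items():
        m=np.zeros_like(ok); r=20 if n=='top' else 35; m[w-r:w+r,u-r:u+r]=1
        m&=ok&(Z>.024)&(Z<.09)
        q=P[m]; xy=q[:,:2].astype(np.float32)
        rect=cv2.minAreaRect(xy)
        hi=q[q[:,2]>.06]
        print(k,m.sum(),'bbox',q.min(0).round(3),q.max(0).round(3),'rect',np.round(rect[0],4),np.round(rect[1],4),round(rect[2],1),'top mean',hi.mean(0).round(4),'p99z',np.percentile(q[:,2],97).round(4))
    # bar: z in .14-.165
    m=ok&(Z>.143)&(Z<.166)&(P[...,0]>.3)&(P[...,0]<.75)&(P[...,1]>.0)&(P[...,1]<.4)
    q=P[m]; print('bar',len(q))
    org=(h<14)&(s>170)&(v>120)&ok&(Z>.11)&(P[...,1]<.4)&(P[...,0]<.8); print('orange',org.sum(),P[org].min(0).round(4),P[org].max(0).round(4),P[org].mean(0).round(4))
    grey=m&~org
    g=P[grey]
    x0=P[org][:,0].min()
    b=g[(g[:,0]<x0-.005)]
    l=cv2.fitLine(b[:,:2].astype(np.float32),cv2.DIST_HUBER,0,.001,.001).ravel(); print('line',l, 'yaw',np.arctan(l[1]/l[0]),'x range',b[:,0].min(),b[:,0].max(),'z med',np.median(b[:,2]))
    i=np.argsort(b[:,0])[:12]; print(b[i].round(4).tolist())
    # base plate
    mp=ok&(Z>.006)&(Z<.02)&(P[...,0]>.3)&(P[...,0]<.85)&(P[...,1]>.05)&(P[...,1]<.4)&(s<70)
    r=cv2.minAreaRect(P[mp][:,:2].astype(np.float32)); print('plate',mp.sum(),r)
    mt=ok&(Z>.163)&(Z<.175)&(P[...,0]>.3)&(P[...,0]<.85)&(P[...,1]>.05)&(P[...,1]<.4)&(P[...,0]>x0)
    print('post',mt.sum(),cv2.minAreaRect(P[mt][:,:2].astype(np.float32)))
E
```

```text
top table z -0.0010086936394332335
blue 280 bbox [ 0.509 -0.377  0.027] [ 0.54  -0.319  0.072] rect [ 0.5245 -0.3479] [0.0302 0.0579] 0.6 top mean [ 0.5253 -0.3473  0.065 ] p99z 0.0692
red 302 bbox [ 0.521 -0.26   0.025] [ 0.563 -0.197  0.072] rect [ 0.544  -0.2294] [0.0592 0.0359] 78.9 top mean [ 0.5413 -0.2286  0.0648] p99z 0.0687
yellow 296 bbox [ 0.518 -0.123  0.027] [ 0.563 -0.059  0.074] rect [ 0.5422 -0.089 ] [0.0361 0.0595] 15.6 top mean [ 0.5394 -0.09    0.065 ] p99z 0.0691
bar 460Traceback (most recent call last):
  File "<stdin>", line 18, in <module>
    return umr_minimum(a, axis, None, out, keepdims, initial, where)
ValueError: zero-size array to reduction operation minimum which has no identity
```

```bash
python3 - <<'E'
from h import *
for n in ['top','side']:
    P=np.load(n+'P.npy');F=np.load(n+'F.npy')
    H=cv2.cvtColor(F,cv2.COLOR_RGB2HSV).astype(int); h,s,v=H[...,0],H[...,1],H[...,2]
    Z=P[...,2]; ok=np.isfinite(Z)
    if n=='side':
      for k,(u,w) in {'blue':(354,345),'red':(337,292),'yellow':(312,247)}.items():
        m=np.zeros_like(ok); r=35; m[w-r:w+r,u-r:u+r]=1; m&=ok&(Z>.024)&(Z<.09)
        q=P[m]; rect=cv2.minAreaRect(q[:,:2].astype(np.float32)); hi=q[q[:,2]>.06]
        print(k,m.sum(),q.min(0).round(3),q.max(0).round(3),'rect',np.round(rect[0],4),np.round(rect[1],4),round(rect[2],1),'top',hi.mean(0).round(4),'z97',np.percentile(q[:,2],97).round(4))
    roi=ok&(P[...,0]>.3)&(P[...,0]<.85)&(P[...,1]>.02)&(P[...,1]<.42)
    org=roi&(h<18)&(s>110)&(v>100)&(Z>.12)
    print(n,'orange',org.sum()); 
    if org.sum(): print(P[org].min(0).round(4),P[org].max(0).round(4),P[org].mean(0).round(4))
    m=roi&(Z>.143)&(Z<.168)
    q=P[m]; print('bar',len(q),q.min(0),q.max(0))
    x0=P[org][:,0].min() if org.sum() else .57
    b=q[q[:,0]<x0-.008]
    l=cv2.fitLine(b[:,:2].astype(np.float32),cv2.DIST_HUBER,0,.001,.001).ravel(); print('line',l,'yaw',np.arctan(l[1]/l[0]),'x',b[:,0].min(),b[:,0].max(),'z',np.median(b[:,2]))
    print(b[np.argsort(b[:,0])[:8]].round(4).tolist())
    mp=roi&(Z>.005)&(Z<.02)&(s<80)
    if mp.sum(): print('plate',mp.sum(),cv2.minAreaRect(P[mp][:,:2].astype(np.float32)))
    mt=roi&(Z>.16)&(Z<.176)&(P[...,0]>x0+.01)
    if mt.sum(): print('post',mt.sum(),cv2.minAreaRect(P[mt][:,:2].astype(np.float32)),P[mt][:,2].mean())
E
```

```text
top orange 54
[0.6438 0.1757 0.1541] [0.662  0.2074 0.1711] [0.6506 0.1891 0.1638]
bar 515 [0.52740735 0.16581732 0.14347895] [0.71889508 0.21428363 0.16794547]
line [ 0.9867199  -0.16243103  0.5770991   0.2022474 ] yaw -0.16315392 x 0.5274073452800093 0.6345435421417157 z 0.15180354456778705
[[0.5274, 0.2086, 0.1599], [0.5274, 0.2139, 0.1581], [0.5276, 0.2122, 0.1557], [0.5277, 0.2074, 0.1559], [0.5294, 0.2095, 0.1648], [0.5298, 0.2138, 0.1584], [0.53, 0.2073, 0.1565], [0.53, 0.2101, 0.1552]]
plate 1777 ((0.6775620579719543, 0.18683597445487976), (0.16172844171524048, 0.11009053885936737), 80.5149917602539)
post 180 ((0.6872681975364685, 0.18490374088287354), (0.029290368780493736, 0.05978894978761673), 80.08013153076172) 0.16476624454943223
blue 956 [ 0.512 -0.383  0.024] [ 0.544 -0.321  0.074] rect [ 0.5273 -0.3514] [0.0311 0.0623] 1.6 top [ 0.5271 -0.356   0.0665] z97 0.0707
red 728 [ 0.525 -0.346  0.024] [ 0.567 -0.104  0.073] rect [ 0.5465 -0.2255] [0.2417 0.0414] 87.6 top [ 0.5425 -0.2492  0.0665] z97 0.0706
yellow 714 [ 0.52  -0.243  0.024] [ 0.567 -0.067  0.073] rect [ 0.5466 -0.1544] [0.0425 0.1773] 3.3 top [ 0.5443 -0.1459  0.067 ] z97 0.071
side orange 62
[0.6459 0.1684 0.1359] [0.6664 0.1984 0.1699] [0.6517 0.1786 0.1555]
bar 418 [0.52909401 0.16111311 0.14310101] [0.71997039 0.21364596 0.16797076]
line [ 0.9867712  -0.16211899  0.5797761   0.1990405 ] yaw -0.16283768 x 0.5290940081606916 0.6370063542426986 z 0.15232906730154872
[[0.5291, 0.2065, 0.1545], [0.5294, 0.2053, 0.1606], [0.5294, 0.2095, 0.1505], [0.5297, 0.2081, 0.1566], [0.5306, 0.2103, 0.1611], [0.5309, 0.2041, 0.1524], [0.5311, 0.2064, 0.1486], [0.5316, 0.2049, 0.1576]]
plate 1054 ((0.6795117259025574, 0.18160206079483032), (0.1611698865890503, 0.10785931348800659), 80.66152954101562)
post 94 ((0.6884992718696594, 0.17899663746356964), (0.03200029581785202, 0.06164982542395592), 85.15774536132812) 0.16512700868518373
```

```bash
python3 -m handwheel '{"deltas":[[1,0,0,0,-0.8],[1,0,0,0,-0.8],[1,0,0,0,-0.8],[1,-0.3,-1,0,0],[1,-0.3,-1,0,0],[1,-0.3,-1,0,0],[1,-0.3,-1,0,0],[1,-0.3,-1,0,0],[1,-0.3,-1,0,0],[1,-0.3,-1,0,0],[1,-0.3,-1,0,0],[1,-0.3,-1,0,0],[1,-0.3,-1,0,0],[1,-0.3,-1,0,0],[1,-0.3,-1,0,0],[1,-0.3,-1,0,0],[1,-0.3,-1,0,0],[1,-0.3,-1,0,0],[1,-0.4,-1,0,0]]}' 60
python3 -m handwheel '{"deltas":[[1,-0.4,-1,0,0],[1,-0.4,-1,0.3,0],[1,-0.5,-1,0.5,0],[1,-0.5,-1,0.5,0],[1,-0.5,-1,0.5,0],[1,-0.3,-0.9,0.3,0],[1,0,0,0,0],[1,0,0,0,0]]}'
cat > wl.py <<'E'
import sys
from h import *
f,P,c=cloud('wrist'); s=status.get_state(); print(s['clock'],s['tcp_pos'].round(4),s['wrist_force'].round(2))
Rm=rot(s['orientation']); print('yaw of tool x',np.degrees(np.arctan2(Rm[1,0],Rm[0,0])), 'tool z',Rm[:,2].round(3)); print('cam',c['origin'])
np.save('wP',P);np.save('wF',f); cv2.imwrite(sys.argv[1],f[:,:,::-1])
E
python3 wl.py pics/w1.png
```

```text
clock: 2.48
tcp_pos: [0.4297, -0.1164, 0.3036]
orientation: [-0.0, 0.001, 1.0, 0.0]
wrist_force: [0.4, 0.5, 0.5]
finger_gap: 0.0854
grip_force: 0.0
clock: 3.48
tcp_pos: [0.5331, -0.3507, 0.2193]
orientation: [-0.001, 0.001, 1.0, 0.001]
wrist_force: [0.2, -1.0, 0.2]
finger_gap: 0.0857
grip_force: 0.0
3.525 [ 0.5333 -0.3504  0.2199] [-0.45  0.04 -0.07]
yaw of tool x 179.9672914508267 tool z [-0.001  0.001 -1.   ]
cam [ 0.45028805 -0.34980637  0.28891432]
```

View pics/w1.png

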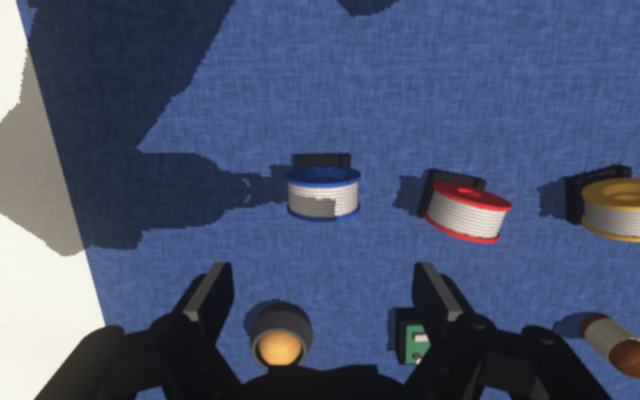

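```bash
cat > sp.py <<'E'
# spool pose from wrist cloud: python3 sp.py x y  -> uses points near (x,y)
import sys
from h import *
P=np.load('wP.npy'); x,y=map(float,sys.argv[1:3]); Z=P[...,2]
m=np.isfinite(Z)&(Z>.026)&(Z<.078)&(np.hypot(P[...,0]-x,P[...,1]-y)<.055)
q=P[m]; print(m.sum(),q.min(0).round(4),q.max(0).round(4))
for lo in (.026,.04,.055):
    r=cv2.minAreaRect(q[q[:,2]>lo][:,:2].astype(np.float32)); print(lo,np.round(r[0],4),np.round(r[1],4),round(r[2],2))
E
python3 sp.py .527 -.35
```

```text
3243 [ 0.5116 -0.3803  0.026 ] [ 0.5428 -0.3191  0.0716]
0.026 [ 0.5274 -0.3497] [0.0308 0.061 ] 0.65
0.04 [ 0.5274 -0.3496] [0.0308 0.0609] 0.65
0.055 [ 0.5274 -0.3495] [0.0307 0.0526] 0.25
```

The wrist view shows blue at about (323,192), nearly square to the tool. Red is at (465,210) and yellow at (612,207). Blue measures (0.527,-0.350) with a 30.8×61 mm footprint, which matches the sizes given, so I'm grasping it.

```bash
python3 sp.py .545 -.229; python3 sp.py .542 -.09; python3 -m handwheel '{"deltas":[[1,0.14,0.02,0.5,0],[1,0,0,0.7,0],[1,0,0,0.8,0],[1,0,0,0.7,0],[1,0,0,0.37,0],[1,0,0,0.1,0],[1,0,0,0,0],[-1,0,0,0,0],[-1,0,0,0,0],[-1,0,0,0,0],[-1,0,0,0,0],[-1,0,0,0,0],[-1,0,0,0,0]]}' 80
```

```text
3567 [ 0.5238 -0.2622  0.026 ] [ 0.565  -0.1967  0.0711]
0.026 [ 0.5471 -0.2302] [0.0612 0.0366] 78.98
0.04 [ 0.5471 -0.2303] [0.0609 0.0366] 78.98
0.055 [ 0.5443 -0.2293] [0.0531 0.0307] 79.04
2531 [ 0.5229 -0.1251  0.026 ] [ 0.5658 -0.0769  0.0666]
0.026 [ 0.5445 -0.0971] [0.0318 0.0501] 14.93
0.04 [ 0.5479 -0.1098] [0.0316 0.0244] 13.75
0.055 [ 0.5474 -0.1079] [0.0315 0.0206] 13.88
clock: 5.15
tcp_pos: [0.529, -0.3504, 0.0949]
orientation: [0.001, 0.0, 1.0, -0.0]
wrist_force: [1.2, 3.0, 4.7]
finger_gap: 0.0602
grip_force: 86.9
```

```bash
python3 -m handwheel '{"deltas":[[-1,0,0,-0.4,0],[-1,0,0,-0.8,0],[-1,0,0.4,-0.9,0],[-1,0.1,0.8,-0.9,0],[-1,0.1,1,-0.8,0],[-1,0.1,1,-0.7,0],[-1,0.1,1,-0.6,0],[-1,0.1,1,0,0],[-1,0.1,1,0,0],[-1,0.1,1,0,0],[-1,0.1,1,0,0],[-1,0.1,1,0,0],[-1,0.1,1,0,0],[-1,0.1,1,0,0],[-1,0.1,1,0,0],[-1,0.2,1,0,0],[-1,0.1,0.7,0,0],[-1,0,0.3,0,0.34],[-1,0,0,0,0.4],[-1,0,0,0,0.2]]}'
python3 -m handwheel '{"deltas":[[-1,0,0,0,0],[-1,0,0,0,0]]}'
python3 wl.py pics/w2.png
```

```text
clock: 7.65
tcp_pos: [0.4683, 0.2178, 0.2979]
orientation: [0.0, 0.083, 0.997, 0.0]
wrist_force: [-0.8, 0.2, -0.9]
finger_gap: 0.0609
grip_force: 87.0
clock: 7.9
tcp_pos: [0.4685, 0.2174, 0.2973]
orientation: [0.0, 0.082, 0.997, 0.0]
wrist_force: [-1.2, 1.2, -1.1]
finger_gap: 0.0607
grip_force: 87.0
7.95 [0.4685 0.2174 0.2973] [ 0.23 -0.46 -1.63]
yaw of tool x 170.5492366908735 tool z [ 0.  0. -1.]
cam [0.38673389 0.23200889 0.3668381 ]
```

View pics/w2.png

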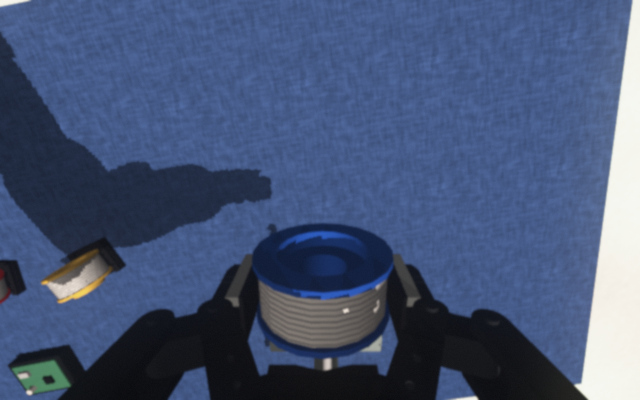

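The wrist view shows blue held level at (323,285). The bar's end shows just behind it at about (325,362), so it is centred laterally. Next I measure both in the stand/tool frame.

```bash
cat > rel.py <<'E'
# held spool and bar from wrist + top + side clouds, in a frame aligned with stand (origin at est. hook tip)
from h import *
s=status.get_state(); Rm=rot(s['orientation']); t=s['tcp_pos']
yaw=-.163; e=np.array([np.cos(yaw),np.sin(yaw),0]); n=np.array([-np.sin(yaw),np.cos(yaw),0]); o=np.array([.532,.2083,0])
S=lambda p:np.stack([(p-o)@e,(p-o)@n,p[...,2]],-1)
print('tcp in hook frame',S(t).round(4),'yaw err deg',np.degrees(np.arctan2(Rm[1,0],Rm[0,0]))-180-np.degrees(yaw))
for nme in ('wrist','top','side'):
    f,P,c=cloud(nme); Q=S(P); X,Y,Z=Q[...,0],Q[...,1],Q[...,2]; ok=np.isfinite(Z)
    T=S(t); 
    m=ok&(abs(X-T[0])<.025)&(abs(Y-T[1])<.026)&(Z>t[2]-.095)&(Z<t[2]-.015)
    q=Q[m]
    if len(q)>20: print(nme,'spool rel tcp',len(q),(np.percentile(q,1,axis=0)-T).round(4),(np.percentile(q,99,axis=0)-T).round(4))
    m=ok&(X>-.012)&(X<.105)&(abs(Y)<.012)&(Z>.140)&(Z<.17); q=Q[m]
    if len(q)>10:
        b=q[(q[:,2]<.157)&(q[:,0]>.01)]
        pf=np.polyfit(b[:,0],b[:,1],1) if len(b)>10 else None
        print(nme,'bar',len(q),'x',q[:,0].min().round(4),'y fit(slope,y0)',pf,'ztop',np.percentile(b[:,2],90) if len(b) else None,'lip', [q[q[:,2]>.158].mean(0).round(4)] if (q[:,2]>.158).any() else '')
    hsv=cv2.cvtColor(f,cv2.COLOR_RGB2HSV).astype(int)
    og=ok&(hsv[...,0]<18)&(hsv[...,1]>110)&(hsv[...,2]>100)&(X>.05)&(X<.16)&(abs(Y)<.03)&(Z>.12)&(Z<.18)
    if og.sum()>5: print(nme,'pad',og.sum(),np.percentile(Q[og],[3,50,97],axis=0).round(4).tolist())
E
python3 rel.py
```

```text
tcp in hook frame [-0.0641 -0.0013  0.2973] yaw err deg -0.11155124849408082
wrist spool rel tcp 14926 [-0.017  -0.0251 -0.0814] [ 0.013   0.0252 -0.0247]
wrist bar 101 x 0.0707 y fit(slope,y0) [-0.0619202   0.00784544] ztop 0.15393965927716174 lip 
top bar 164 x -0.0054 y fit(slope,y0) [0.00191006 0.00164488] ztop 0.1539559062714292 lip [array([-0.0026,  0.0016,  0.1604])]
top pad 56 [[0.115, -0.0127, 0.1538], [0.119, -0.0003, 0.1654], [0.1289, 0.0164, 0.1711]]
side spool rel tcp 64 [-0.0157 -0.0252 -0.0813] [ 0.0141  0.0217 -0.0236]
side bar 138 x -0.0027 y fit(slope,y0) [ 0.00401896 -0.00115068] ztop 0.1542535831367068 lip [array([0.0007, 0.0002, 0.1601])]
side pad 64 [[0.1181, -0.0189, 0.1367], [0.1218, -0.0097, 0.1571], [0.135, 0.0017, 0.1689]]
```

Offsets: the spool axis is 55.7 mm below the TCP and 2 mm behind it. The bar lies about 1 mm to the side of my hook frame, and the pad face is near +0.1165. Descending and threading over the lip.

```bash
python3 -m handwheel '{"deltas":[[-1,0,0.06,0.4,0],[-1,0,0,0.8,0],[-1,0,0,0.7,0],[-1,0,0,0.29,0],[-1,0,0,0,0],[-1,-0.3,0,0,0],[-1,-0.4,0,0,0],[-1,-0.3,0,0,0],[-1,-0.2,0,0,0],[-1,0,0,0,0],[-1,0,0,0,0]]}'; python3 rel.py | grep -v pad
python3 -m handwheel '{"deltas":[[-1,-0.1,0,0,0],[-1,-0.1,0,0,0],[-1,-0.1,0,0,0],[-1,-0.1,0,0,0]]}'
```

```text
clock: 9.48
tcp_pos: [0.5159, 0.2121, 0.2093]
orientation: [-0.0, 0.082, 0.997, -0.0]
wrist_force: [-0.7, -0.2, -2.1]
finger_gap: 0.0609
grip_force: 86.9
tcp in hook frame [-0.0165  0.0012  0.2093] yaw err deg -0.11289774292639265
wrist spool rel tcp 14914 [-0.017  -0.025  -0.0815] [ 0.0129  0.0253 -0.0247]
wrist bar 168 x 0.0284 y fit(slope,y0) [-0.03058905  0.0041393 ] ztop 0.15406863425084508 lip 
top bar 149 x 0.0005 y fit(slope,y0) [-0.00034451  0.00176425] ztop 0.15414600764950698 lip 
side spool rel tcp 79 [-0.0159 -0.0258 -0.0797] [ 0.0242  0.0132 -0.0236]
side bar 133 x -0.0005 y fit(slope,y0) [ 0.00502396 -0.00106972] ztop 0.15448661343769984 lip [array([0.002 , 0.0003, 0.1599])]
clock: 10.12
tcp_pos: [0.5324, 0.2095, 0.2095]
orientation: [0.0, 0.082, 0.997, 0.0]
wrist_force: [-0.6, -0.1, -1.7]
finger_gap: 0.0604
grip_force: 86.9
```

```bash
python3 -m handwheel '{"deltas":[[-1,-0.15,0,0,0],[-1,-0.2,0,0,0],[-1,-0.2,0,0,0],[-1,-0.2,0,0,0],[-1,0,0,0,0],[-1,0,0,0.12,0],[-1,0,0,0.12,0],[-1,0,0,0,0]]}'
python3 -m handwheel '{"deltas":[[-1,-0.2,0,0,0],[-1,-0.3,0,0,0],[-1,-0.4,0,0,0],[-1,-0.4,0,0,0],[-1,-0.2,0,0,0],[-1,-0.1,0,0,0],[-1,0,0,0,0],[-1,0,0,0,0]]}'; python3 rel.py
```

```text
clock: 11.12
tcp_pos: [0.561, 0.2046, 0.1992]
orientation: [-0.001, 0.082, 0.997, -0.0]
wrist_force: [-0.0, 0.2, -1.5]
finger_gap: 0.0605
grip_force: 86.9
clock: 12.12
tcp_pos: [0.6243, 0.1942, 0.1999]
orientation: [-0.0, 0.082, 0.997, 0.0]
wrist_force: [-0.1, -0.3, -1.0]
finger_gap: 0.0607
grip_force: 86.9
tcp in hook frame [0.0934 0.0011 0.1999] yaw err deg -0.10005037915227888
wrist spool rel tcp 15141 [-0.0213 -0.025  -0.0799] [ 0.0245  0.0252 -0.0248]
wrist bar 5560 x -0.0037 y fit(slope,y0) [-0.02852121  0.0040205 ] ztop 0.15394506944949704 lip [array([ 0.049 , -0.0003,  0.1645])]
wrist pad 723 [[0.1167, -0.0134, 0.159], [0.1179, 0.0025, 0.1657], [0.1228, 0.0199, 0.1692]]
top spool rel tcp 66 [-0.0244 -0.0256 -0.0857] [ 0.0247  0.0163 -0.025 ]
top bar 125 x -0.0054 y fit(slope,y0) [0.00533479 0.00145098] ztop 0.1537423442521851 lip [array([ 0.0305, -0.0023,  0.1633])]
top pad 23 [[0.1157, -0.0139, 0.1531], [0.1205, -0.0074, 0.1612], [0.1306, -0.0002, 0.1662]]
side spool rel tcp 128 [-0.0233 -0.0249 -0.0819] [ 0.025   0.0232 -0.0236]
side bar 112 x -0.0028 y fit(slope,y0) [-0.00178377 -0.00102908] ztop 0.15450244857996037 lip [array([0.036 , 0.0005, 0.1631])]
side pad 59 [[0.1179, -0.02, 0.1408], [0.1218, -0.0117, 0.1572], [0.1353, 0.0035, 0.169]]
```

```bash
python3 -m handwheel '{"deltas":[[-1,-0.1,0,0,0],[-1,-0.05,0,0,0],[-1,-0.05,0,0,0],[-1,0,0,0,0]]}'; python3 -m handwheel '{"deltas":[[-1,-0.025,0,0,0],[-1,-0.025,0,0,0],[-1,0,0,0,0]]}' ;python3 -m handwheel '{"deltas":[[-1,-0.025,0,0,0],[-1,-0.025,0,0,0],[-1,0,0,0,0]]}'
```

```text
clock: 12.78
tcp_pos: [0.6329, 0.1927, 0.1999]
orientation: [0.0, 0.082, 0.997, 0.0]
wrist_force: [0.6, 0.3, -1.4]
finger_gap: 0.0609
grip_force: 86.9
clock: 13.15
tcp_pos: [0.6347, 0.1925, 0.1999]
orientation: [0.0, 0.082, 0.997, 0.0]
wrist_force: [-0.5, 0.4, -1.5]
finger_gap: 0.0607
grip_force: 86.9
clock: 13.52
tcp_pos: [0.635, 0.1924, 0.1998]
orientation: [-0.002, 0.082, 0.997, 0.0]
wrist_force: [-6.2, 0.5, 1.9]
finger_gap: 0.0608
grip_force: 87.3
```

```bash
cat > f.py <<'E'
from h import *
import sys
e=np.array([np.cos(.163),-np.sin(.163),0]);o=np.array([.532,.2083,0])
s=status.get_state(); print(s['clock'].__round__(2),'F along e',round(float(s['wrist_force']@e),2),'F',s['wrist_force'].round(1),'tcp',round(float((s['tcp_pos']-o)@e),4),s['tcp_pos'][2].round(4),'gap',round(s['finger_gap'],4),s['ft_torque'].round(2))
E
python3 -m handwheel '{"deltas":[[-1,0,0,0,0],[-1,0,0,0,0]]}' >/dev/null; python3 f.py; python3 -m handwheel '{"deltas":[[-1,0,0,0,0]]}' >/dev/null; python3 f.py
```

```text
13.78 F along e -6.14 F [-6.1  0.8  1.2] tcp 0.1042 0.1998 gap 0.0603 [ 0.12  0.97 -0.02]
13.9 F along e -6.09 F [-6.   0.8  1.5] tcp 0.1042 0.1998 gap 0.0603 [ 0.1   1.05 -0.03]
```

```bash
python3 rel.py | grep -E 'tcp|pad'; python3 - <<'E'
from h import *
f,P,c=cloud('side'); cv2.imwrite('pics/s1.png',cv2.resize(f[110:200,250:370,::-1],None,fx=6,fy=6,interpolation=cv2.INTER_CUBIC))
E
```

```text
tcp in hook frame [0.1042 0.001  0.1998] yaw err deg -0.0805437594773224
wrist spool rel tcp 14696 [-0.0215 -0.0251 -0.08  ] [ 0.0187  0.0252 -0.0247]
wrist pad 143 [[0.1228, -0.0048, 0.1461], [0.1244, 0.0041, 0.1688], [0.1483, 0.0116, 0.1701]]
top spool rel tcp 61 [-0.0244 -0.0252 -0.0845] [-0.008   0.0178 -0.0246]
side spool rel tcp 125 [-0.024  -0.0253 -0.0832] [ 0.022   0.0212 -0.0239]
side pad 22 [[0.1195, -0.0222, 0.1403], [0.125, -0.0154, 0.1559], [0.1362, 0.0009, 0.1607]]
```

View pics/s1.png

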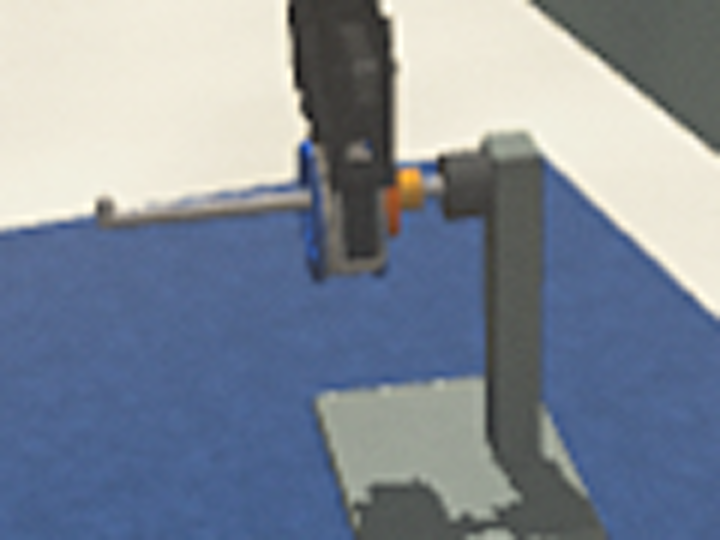

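The side crop shows blue on the bar at (345,215), flush against the orange pad at (393,210). A 1 mm nudge will show whether the contact gives.

```bash
python3 -m handwheel '{"deltas":[[-1,-0.02,0,0,0],[-1,0,0,0,0],[-1,0,0,0,0]]}' >/dev/null; python3 f.py
```

```text
14.47 F along e -7.26 F [-7.3  0.5  2.3] tcp 0.1043 0.1997 gap 0.0605 [ 0.18  1.43 -0.01]
```

```bash
python3 -m handwheel '{"deltas":[[-1,0.03,0,0,0],[-1,0.02,0,0,0],[-1,0,0,0,0],[-1,0,0,0,0]]}' >/dev/null; python3 f.py; python3 -m handwheel '{"deltas":[[-1,0,0,0.01,0],[-1,0,0,0,0],[-1,0,0,0,0]]}' >/dev/null; python3 f.py
```

```text
14.97 F along e -5.37 F [-5.2  1.3 -0.9] tcp 0.1041 0.1998 gap 0.0605 [ 0.17  0.91 -0.04]
15.35 F along e -6.59 F [-6.4  1.7  1.9] tcp 0.1041 0.1996 gap 0.0608 [0.23 1.03 0.02]
```

```bash
for i in 1; do python3 -m handwheel '{"deltas":[[-1,0.05,0,0,0],[-1,0,0,0,0],[-1,0,0,0,0]]}' >/dev/null; python3 f.py; python3 -m handwheel '{"deltas":[[-1,0.05,0,0,0],[-1,0,0,0,0],[-1,0,0,0,0]]}' >/dev/null; python3 f.py;  done; python3 rel.py | grep -E 'pad|wrist'
```

```text
15.72 F along e 0.1 F [-0.  -0.9 -0.9] tcp 0.1032 0.1996 gap 0.0607 [ 0.   -0.03 -0.06]
16.1 F along e -0.09 F [-0.2 -0.5 -2.4] tcp 0.1006 0.1995 gap 0.0604 [ 0.06  0.03 -0.02]
wrist spool rel tcp 15145 [-0.0214 -0.0251 -0.0799] [ 0.0231  0.0252 -0.0247]
wrist bar 6290 x -0.0037 y fit(slope,y0) [-0.0217447   0.00385275] ztop 0.15393350158027025 lip [array([ 0.0546, -0.0005,  0.1646])]
wrist pad 540 [[0.1198, -0.0089, 0.1473], [0.1226, 0.0037, 0.1682], [0.1479, 0.0169, 0.1699]]
side pad 37 [[0.1183, -0.0194, 0.1382], [0.123, -0.0152, 0.1538], [0.1355, -0.0005, 0.1622]]
```

```bash
python3 - <<'E'
from h import *
f,P,c=cloud('wrist'); a=cv2.resize(f[200:400,200:450,::-1],None,fx=3,fy=3,interpolation=cv2.INTER_CUBIC)
cv2.imwrite('pics/w3.png',a)
E
```

```text
(no output)
```

View pics/w3.png

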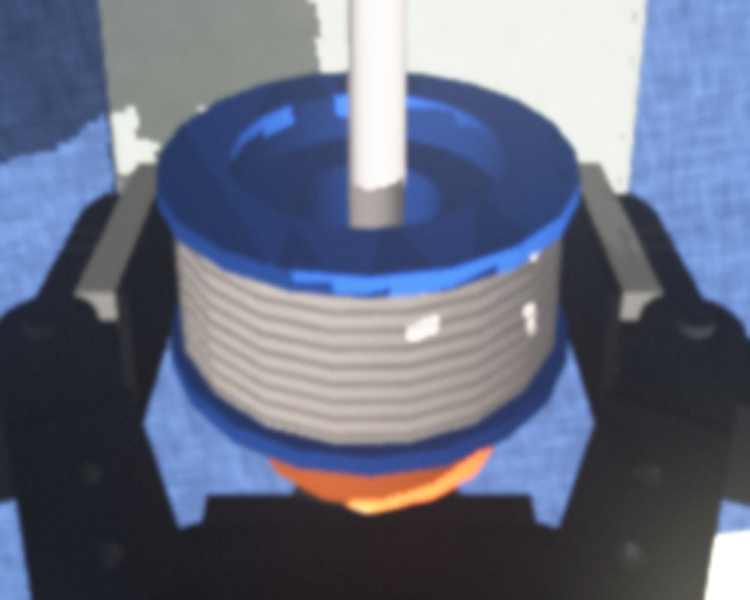

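The wrist crop shows the bar centred in the bore at (378,200) with nothing but the orange pad (380,480) behind blue. I press again, a bit further, to feel the give.

```bash
python3 -m handwheel '{"deltas":[[-1,-0.05,0,0,0],[-1,-0.05,0,0,0],[-1,0,0,0,0]]}' >/dev/null; python3 f.py; python3 -m handwheel '{"deltas":[[-1,-0.05,0,0,0],[-1,0,0,0,0],[-1,0,0,0,0]]}' >/dev/null; python3 f.py; python3 -m handwheel '{"deltas":[[-1,-0.02,0,0,0],[-1,0,0,0,0],[-1,0,0,0,0]]}' >/dev/null; python3 f.py;
```

```text
16.68 F along e -3.11 F [-3.1  0.5 -0.2] tcp 0.1041 0.1994 gap 0.0604 [0.06 0.53 0.03]
17.05 F along e -8.62 F [-8.6  0.7  2.2] tcp 0.1044 0.1992 gap 0.0604 [ 0.2   1.52 -0.01]
17.43 F along e -11.03 F [-10.8   2.4   3.2] tcp 0.1044 0.1991 gap 0.0602 [0.28 1.85 0.02]
```

```bash
python3 -m handwheel '{"deltas":[[-1,-0.02,0,0,0],[-1,0,0,0,0],[-1,0,0,0,0]]}' >/dev/null; python3 f.py
```

```text
17.8 F along e -12.67 F [-12.6   1.4   5.3] tcp 0.1045 0.1991 gap 0.0609 [ 0.29  2.23 -0.01]
```

```bash
python3 rel.py | grep -E 'pad|tcp'; python3 f.py; python3 -m handwheel '{"deltas":[[-1,0.1,0,0,0],[-1,0,0,0,0],[-1,0,0,0,0]]}'; python3 rel.py | grep -E 'pad|tcp' ; python3 - <<'E'
from h import *
f,P,c=cloud('side'); cv2.imwrite('pics/s2.png',cv2.resize(f[125:165,290:350,::-1],None,fx=12,fy=12,interpolation=cv2.INTER_NEAREST))
E
```

```text
tcp in hook frame [0.1045 0.001  0.1991] yaw err deg -0.04016569771819434
wrist spool rel tcp 14728 [-0.0215 -0.025  -0.0797] [ 0.0193  0.0252 -0.0247]
wrist pad 214 [[0.1228, -0.0059, 0.1455], [0.1243, 0.0037, 0.1686], [0.1484, 0.0126, 0.1701]]
top spool rel tcp 62 [-0.0244 -0.0256 -0.0802] [ 0.001   0.0177 -0.0256]
side spool rel tcp 125 [-0.0239 -0.0256 -0.0835] [ 0.0214  0.0222 -0.0238]
side pad 24 [[0.1196, -0.0225, 0.1403], [0.1255, -0.0144, 0.1539], [0.1356, 0.0, 0.1599]]
17.95 F along e -12.78 F [-12.7   1.8   4. ] tcp 0.1045 0.1992 gap 0.0602 [ 0.37  2.23 -0.01]
clock: 18.32
tcp_pos: [0.6349, 0.1925, 0.1995]
orientation: [-0.0, 0.082, 0.997, 0.0]
wrist_force: [-3.8, 1.1, -1.0]
finger_gap: 0.0601
grip_force: 86.9
tcp in hook frame [0.1041 0.0011 0.1995] yaw err deg -0.1087805621827016
wrist spool rel tcp 14729 [-0.0214 -0.025  -0.0798] [ 0.0193  0.0252 -0.0248]
wrist pad 173 [[0.1229, -0.0057, 0.146], [0.1244, 0.0038, 0.1686], [0.1485, 0.0121, 0.17]]
top spool rel tcp 61 [-0.0244 -0.0258 -0.0845] [ 0.0084  0.0186 -0.022 ]
side spool rel tcp 133 [-0.0238 -0.0257 -0.0834] [ 0.0217  0.0243 -0.0241]
side pad 26 [[0.1184, -0.0263, 0.139], [0.1252, -0.0153, 0.1544], [0.1354, -0.0002, 0.1601]]
```

```bash
python3 f.py; python3 - <<'E'
from h import *
yaw=-.163; e=np.array([np.cos(yaw),np.sin(yaw),0]); n=np.array([-np.sin(yaw),np.cos(yaw),0]); o=np.array([.532,.2083,0])
for nm in ('side','top'):
    P=np.load(nm+'P.npy');F=np.load(nm+'F.npy');X=(P-o)@e;Y=(P-o)@n;Z=P[...,2]
    m0=(abs(Y)<.045)&(Z>.115)&(Z<.2)
    for a in np.arange(.09,.2,.006):
        m=m0&(X>=a)&(X<a+.006)
        if m.any(): print(nm,a.round(3),m.sum(),'Y',Y[m].min().round(3),Y[m].max().round(3),'Z',Z[m].min().round(3),Z[m].max().round(3),np.median(F[m],0))
E
```

```text
18.52 F along e -3.39 F [-3.3  0.6 -0.7] tcp 0.1041 0.1995 gap 0.0604 [ 0.25  0.65 -0.03]
side 0.09 7 Y -0.005 0.002 Z 0.15 0.155 [141. 146. 157.]
side 0.096 8 Y -0.004 0.002 Z 0.149 0.155 [164.5 159.5 153. ]
side 0.102 6 Y -0.003 -0.001 Z 0.148 0.155 [155.  146.5 135. ]
side 0.108 6 Y -0.005 0.0 Z 0.147 0.154 [142.5 134.5 123.5]
side 0.114 38 Y -0.019 0.025 Z 0.135 0.17 [131.   80.   47.5]
side 0.12 36 Y -0.02 0.002 Z 0.136 0.171 [164.   93.   49.5]
side 0.126 9 Y -0.006 0.0 Z 0.145 0.16 [177. 129.  60.]
side 0.132 19 Y -0.01 0.002 Z 0.144 0.159 [142. 120.  68.]
side 0.138 5 Y -0.003 0.004 Z 0.147 0.154 [135. 138. 166.]
side 0.144 24 Y -0.014 0.011 Z 0.138 0.164 [73.  72.  69.5]
side 0.15 26 Y -0.015 0.002 Z 0.141 0.166 [79.  78.5 76. ]
side 0.156 24 Y -0.013 0.001 Z 0.14 0.166 [80.5 80.5 76. ]
side 0.162 25 Y -0.016 0.005 Z 0.14 0.166 [80. 78. 75.]
side 0.168 66 Y -0.019 0.011 Z 0.115 0.17 [87. 89. 84.]
side 0.174 51 Y -0.016 0.011 Z 0.117 0.169 [87. 90. 84.]
side 0.18 48 Y -0.018 0.014 Z 0.117 0.17 [88.  90.  83.5]
side 0.186 41 Y -0.016 0.008 Z 0.118 0.17 [ 83.  88. 105.]
top 0.0
[... 313 characters left out ...]
.015 Z 0.145 0.171 [197.  129.5  85.5]
top 0.126 20 Y -0.007 0.011 Z 0.149 0.161 [196.  154.5 100. ]
top 0.132 11 Y -0.006 0.008 Z 0.151 0.158 [182. 159. 119.]
top 0.138 8 Y -0.002 0.005 Z 0.148 0.156 [156.5 149.  144.5]
top 0.144 41 Y -0.013 0.016 Z 0.139 0.165 [107. 106. 105.]
top 0.15 32 Y -0.013 0.014 Z 0.147 0.165 [101.5  99.5 100.5]
top 0.156 32 Y -0.013 0.015 Z 0.152 0.165 [102.5 100.5 100.5]
top 0.162 42 Y -0.013 0.015 Z 0.121 0.17 [107.5 105.5 105. ]
top 0.168 44 Y -0.014 0.015 Z 0.116 0.168 [144.5 145.5 139.5]
top 0.174 45 Y -0.013 0.017 Z 0.122 0.169 [148. 149. 145.]
top 0.18 43 Y -0.013 0.016 Z 0.122 0.169 [137. 140. 141.]
top 0.186 4 Y -0.011 0.014 Z 0.165 0.166 [123. 128. 135.]
```

View pics/s2.png

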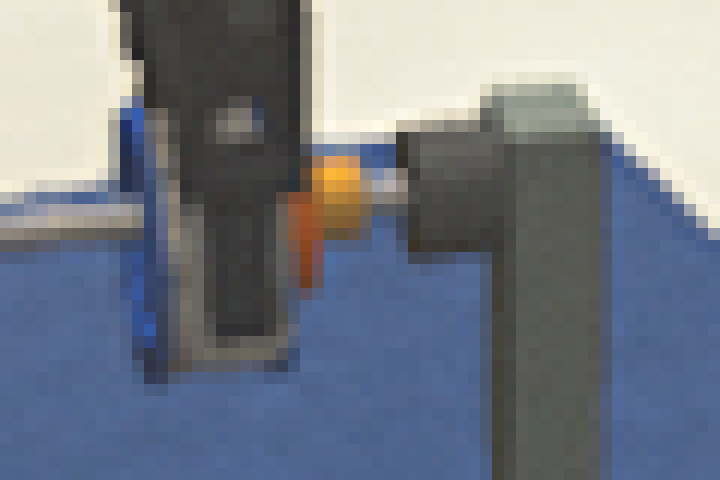

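The side crop shows the collar at (340,190) and a gap of about 7 mm to the housing at x≈408, so blue's back face sits on the pad at (305,240). The push of up to 12.7 N came through the pad face, which satisfies the step. Releasing.

```bash
python3 -m handwheel '{"deltas":[[0,0,0,0,0],[1,0,0,0,0],[1,0,0,0,0],[1,0,0,0,0],[1,0,0,0,0]]}'; python3 rel.py | grep -E 'pad|spool'; python3 -m handwheel '{"deltas":[[1,0,0,-0.4,0],[1,0,0,-0.8,0],[1,0,0,-0.8,0],[1,0,0,-0.4,0],[1,0,0,0,0]]}'
cat > hung.py <<'E'
# coloured flange/spool extents on bar, stand-hook frame
from h import *
import sys
yaw=-.163; e=np.array([np.cos(yaw),np.sin(yaw),0]); n=np.array([-np.sin(yaw),np.cos(yaw),0]); o=np.array([.532,.2083,0])
hue={'blue':(100,130),'yellow':(17,32),'red':(-1,6)}
for nm in ('wrist','side','top'):
    f,P,c=cloud(nm); X=(P-o)@e;Y=(P-o)@n;Z=P[...,2]
    if nm=='wrist': cv2.imwrite('pics/last.png',f[:,:,::-1])
    m=(abs(Y)<.04)&(X>-.03)&(X<.14)&(Z>.105)&(Z<.185)&~((abs(Y)<.008)&(Z>.14)&(Z<.16))
    H=cv2.cvtColor(f,cv2.COLOR_RGB2HSV).astype(int)
    q=np.stack([X,Y,Z],-1)[m]; 
    if len(q): print(nm,'all',len(q),np.percentile(q,1,axis=0).round(4),np.percentile(q,99,axis=0).round(4))
    for k,(a,b) in hue.items():
        mm=m&(H[...,0]>=a)&(H[...,0]<=b)&(H[...,1]>140)&(H[...,2]>60)
        if mm.sum()>8:
            q=np.stack([X,Y,Z],-1)[mm]; print(nm,k,mm.sum(),np.percentile(q,[2,98],axis=0).round(4).tolist())
E
python3 hung.py
```

```text
clock: 19.15
tcp_pos: [0.6353, 0.1923, 0.1997]
orientation: [0.0, 0.082, 0.997, 0.0]
wrist_force: [0.5, 0.9, 0.2]
finger_gap: 0.0851
grip_force: 0.0
wrist spool rel tcp 14440 [-0.0215 -0.0249 -0.0815] [ 0.0194  0.0253 -0.0264]
wrist pad 354 [[0.1213, -0.0081, 0.1466], [0.1235, 0.0024, 0.1686], [0.1478, 0.0134, 0.1701]]
top spool rel tcp 67 [-0.0241 -0.0257 -0.0826] [-0.0056  0.0185 -0.0266]
side spool rel tcp 142 [-0.0242 -0.0252 -0.0822] [ 0.0247  0.0228 -0.0259]
side pad 23 [[0.1218, -0.0202, 0.1442], [0.1253, -0.0149, 0.1535], [0.1362, 0.0012, 0.1607]]
clock: 19.92
tcp_pos: [0.6357, 0.1925, 0.2973]
orientation: [0.002, 0.082, 0.997, 0.0]
wrist_force: [-0.2, 0.0, -0.2]
finger_gap: 0.0856
grip_force: 0.0
wrist all 4953 [ 0.0007 -0.0255  0.1191] [0.1252 0.0314 0.1736]
wrist blue 847 [[0.0872, -0.0242, 0.1227], [0.1158, 0.0284, 0.1737]]
wrist red 14 [[0.1198, -0.0113, 0.1627], [0.1234, 0.0155, 0.1701]]
side all 345 [ 0.0877 -0.0305  0.1187] [0.1302 0.0214 0.173 ]
side blue 13 [[0.0877, -0.0206, 0.1227], [0.0913, 0.0193, 0.1718]]
top all 225 [-0.0025 -0.0269  0.1195] [0.1095 0.0298 0.1725]
```

```bash
python3 -m handwheel '{"deltas":[[1,0.16,-0.6,0,0],[1,0.2,-0.95,0,0],[1,0.2,-1,0,0],[1,0.2,-1,0,0],[1,0.2,-1,0,0],[1,0.2,-1,0,0],[1,0,-1,0,0],[1,0,-0.8,0,0],[1,0,0,0.3,-0.6],[1,0,0,0.5,-0.8],[1,0,0,0.5,-0.8],[1,0,0,0.5,-0.25],[1,0,0,0.1,0],[1,0,0,0,0],[1,0,0,0,0]]}'; python3 wl.py pics/w4.png; python3 sp.py .542 -.09
```

```text
clock: 21.95
tcp_pos: [0.5413, -0.0901, 0.2201]
orientation: [0.0, -0.131, 0.991, -0.0]
wrist_force: [0.0, 0.4, -0.0]
finger_gap: 0.0853
grip_force: 0.0
22.0 [ 0.5414 -0.0901  0.2203] [-0.12 -0.71  0.51]
yaw of tool x -164.9700519339654 tool z [ 0.001 -0.    -1.   ]
cam [ 0.46119127 -0.11087056  0.28958579]
3321 [ 0.5199 -0.124   0.026 ] [ 0.5647 -0.0581  0.0716]
0.026 [ 0.5452 -0.0899] [0.0366 0.0611] 15.48
0.04 [ 0.5452 -0.0899] [0.0366 0.0603] 15.48
0.055 [ 0.5452 -0.09  ] [0.0365 0.0525] 15.82
```

```bash
python3 -m handwheel '{"deltas":[[1,-0.02,-0.02,0.5,0],[1,0,0,0.7,0],[1,0,0,0.8,0],[1,0,0,0.7,0],[1,0,0,0.35,0],[1,0,0,0.1,0],[1,0,0,0,0],[-1,0,0,0,0],[-1,0,0,0,0],[-1,0,0,0,0],[-1,0,0,0,0],[-1,0,0,0,0]]}' 80; python3 -m handwheel '{"deltas":[[-1,0,0,-0.4,0],[-1,0,0,-0.8,0],[-1,0,0,-0.9,0],[-1,0,0,-0.9,0],[-1,0,0,-0.9,0],[-1,0,0,-0.7,0.25],[-1,0,0,-0.5,0.8],[-1,0,0,0,0.8],[-1,0,0,0,0.6],[-1,0,0,0,0],[-1,0,0,0,0]]}'
```

```text
clock: 23.5
tcp_pos: [0.543, -0.0908, 0.0951]
orientation: [0.001, -0.131, 0.991, -0.001]
wrist_force: [-1.3, 0.8, 4.4]
finger_gap: 0.0603
grip_force: 86.0
clock: 24.88
tcp_pos: [0.5417, -0.0905, 0.2977]
orientation: [-0.0, 0.082, 0.997, 0.0]
wrist_force: [0.2, 0.6, -3.6]
finger_gap: 0.0603
grip_force: 87.9
```

```bash
python3 -m handwheel '{"deltas":[[-1,0.3,0.5,0,0],[-1,0.4,0.95,0,0],[-1,0.4,1,0,0],[-1,0.4,1,0,0],[-1,0.4,1,0,0],[-1,0.4,1,0,0],[-1,0.4,1,0,0],[-1,0.39,0.9,0,0],[-1,0,0,0.3,0],[-1,0,0,0.6,0],[-1,0,0,0.6,0],[-1,0,0,0.4,0],[-1,0,0,0.3,0],[-1,0,0,0,0],[-1,0,0,0,0]]}'; python3 rel.py
```

```text
clock: 26.75
tcp_pos: [0.4686, 0.2197, 0.2101]
orientation: [0.0, 0.082, 0.997, 0.0]
wrist_force: [0.4, -1.0, -2.2]
finger_gap: 0.0602
grip_force: 87.9
tcp in hook frame [-0.0644  0.001   0.2101] yaw err deg -0.12292202866147761
wrist spool rel tcp 14834 [-0.0161 -0.025  -0.0819] [ 0.014   0.0252 -0.0249]
top spool rel tcp 22 [ 0.0119 -0.0241 -0.081 ] [ 0.0181  0.0068 -0.0391]
top bar 186 x -0.0054 y fit(slope,y0) [0.00214225 0.00157427] ztop 0.15407096520422497 lip [array([ 0.0857, -0.0004,  0.1671])]
top pad 35 [[0.1179, -0.0091, 0.1552], [0.121, -0.0002, 0.166], [0.1301, 0.0141, 0.1692]]
side spool rel tcp 83 [-0.0139 -0.0258 -0.0795] [ 0.0212  0.0062 -0.0247]
side bar 129 x -0.0027 y fit(slope,y0) [ 0.00341703 -0.00117299] ztop 0.15439631996729836 lip [array([ 0.0612, -0.0019,  0.165 ])]
side pad 44 [[0.119, -0.0193, 0.1417], [0.1228, -0.0125, 0.1583], [0.1353, 0.0011, 0.1697]]
```

```bash
python3 -m handwheel '{"deltas":[[-1,-0.2,0,0,0],[-1,-0.3,0,0,0],[-1,-0.3,0,0,0],[-1,-0.2,0,0,0],[-1,-0.1,0,0,0],[-1,-0.1,0,0,0],[-1,-0.1,0,0,0],[-1,-0.1,0,0,0]]}'; python3 -m handwheel '{"deltas":[[-1,-0.2,0,0,0],[-1,-0.3,0,0,0],[-1,-0.3,0,0,0],[-1,-0.16,0,0,0],[-1,0,0,0,0],[-1,0,0,0.12,0],[-1,0,0,0.13,0],[-1,0,0,0,0],[-1,0,0,0,0]]}'; python3 f.py
```

```text
clock: 27.9
tcp_pos: [0.5236, 0.2106, 0.2095]
orientation: [-0.0, 0.082, 0.997, 0.0]
wrist_force: [-0.4, 0.7, -2.8]
finger_gap: 0.0604
grip_force: 87.9
clock: 29.02
tcp_pos: [0.5612, 0.2043, 0.1995]
orientation: [-0.0, 0.082, 0.997, -0.0]
wrist_force: [-0.2, 0.4, -2.4]
finger_gap: 0.0606
grip_force: 88.1
29.02 F along e -0.23 F [-0.2  0.4 -2.4] tcp 0.0294 0.1995 gap 0.0606 [ 0.03  0.01 -0.05]
```

```bash
python3 -m handwheel '{"deltas":[[-1,-0.2,0,0,0],[-1,-0.3,0,0,0],[-1,-0.25,0,0,0],[-1,-0.1,0,0,0],[-1,0,0,0,0]]}' >/dev/null; python3 f.py; python3 -m handwheel '{"deltas":[[-1,-0.05,0,0,0],[-1,-0.05,0,0,0],[-1,0,0,0,0]]}'>/dev/null; python3 f.py;  python3 -m handwheel '{"deltas":[[-1,-0.05,0,0,0],[-1,-0.03,0,0,0],[-1,0,0,0,0]]}'>/dev/null; python3 f.py
```

```text
29.65 F along e -0.69 F [-0.7  0.2 -1.9] tcp 0.064 0.1992 gap 0.0605 [-0.03 -0.01  0.02]
30.02 F along e -0.82 F [-0.8 -0.1 -3.6] tcp 0.0677 0.1996 gap 0.0602 [0.01 0.02 0.01]
30.4 F along e -0.14 F [-0.1  0.5 -2.9] tcp 0.071 0.1995 gap 0.0605 [ 0.02 -0.02 -0.01]
```

```bash
for i in 1; do python3 -m handwheel '{"deltas":[[-1,-0.03,0,0,0],[-1,0,0,0,0],[-1,0,0,0,0]]}'>/dev/null; python3 f.py; python3 -m handwheel '{"deltas":[[-1,-0.03,0,0,0],[-1,0,0,0,0],[-1,0,0,0,0]]}'>/dev/null; python3 f.py; done
```

```text
30.77 F along e -0.23 F [-0.1  0.6 -4.1] tcp 0.0721 0.1995 gap 0.0607 [-0.01 -0.01 -0.03]
31.15 F along e -1.63 F [-1.7 -0.4 -1.9] tcp 0.0731 0.1995 gap 0.0604 [ 0.02  0.25 -0.01]
```

```bash
python3 hung.py
```

```text
wrist all 21818 [ 0.0017 -0.0386  0.121 ] [0.1094 0.0379 0.1838]
wrist blue 55 [[0.088, -0.0266, 0.1485], [0.1159, 0.0315, 0.1731]]
wrist yellow 6178 [[0.0569, -0.0263, 0.1272], [0.0862, 0.0266, 0.1742]]
side all 460 [ 0.0579 -0.0392  0.1191] [0.1286 0.0299 0.1754]
side yellow 46 [[0.058, -0.0311, 0.1208], [0.1298, 0.0175, 0.1735]]
top all 257 [ 0.0304 -0.0389  0.1215] [0.1295 0.0149 0.1844]
```

Yellow's back flange has reached blue's front face (0.086 against 0.088) with first contact at -1.6 N. Pressing on in small steps.

```bash
python3 -m handwheel '{"deltas":[[-1,-0.025,0,0,0],[-1,0,0,0,0],[-1,0,0,0,0]]}'>/dev/null; python3 f.py; python3 -m handwheel '{"deltas":[[-1,-0.02,0,0,0],[-1,0,0,0,0],[-1,0,0,0,0]]}'>/dev/null; python3 f.py
```

```text
31.68 F along e -5.01 F [-5.   0.7 -1.1] tcp 0.0732 0.1994 gap 0.0606 [ 0.04  0.9  -0.06]
32.05 F along e -7.6 F [-7.6  0.7  0.2] tcp 0.0733 0.1994 gap 0.0605 [ 0.12  1.27 -0.04]
```

```bash
python3 -m handwheel '{"deltas":[[-1,0.04,0,0,0],[-1,0,0,0,0],[-1,0,0,0,0]]}'>/dev/null; python3 f.py; python3 -m handwheel '{"deltas":[[0,0,0,0,0],[1,0,0,0,0],[1,0,0,0,0],[1,0,0,0,0],[1,0,0,0,0],[1,0,0,-0.4,0],[1,0,0,-0.8,0],[1,0,0,-0.8,0],[1,0,0,-0.4,0],[1,0,0,0,0]]}'; python3 hung.py
```

```text
32.42 F along e -4.61 F [-4.6  0.5 -1.7] tcp 0.0732 0.1994 gap 0.0608 [0.05 0.74 0.  ]
clock: 33.67
tcp_pos: [0.6053, 0.1972, 0.2972]
orientation: [0.002, 0.082, 0.997, 0.0]
wrist_force: [-0.3, 0.3, -0.3]
finger_gap: 0.0855
grip_force: 0.0
wrist all 7644 [ 0.0028 -0.0259  0.1215] [0.1241 0.0313 0.1735]
wrist blue 203 [[0.1142, -0.0227, 0.1584], [0.1173, 0.0286, 0.1739]]
wrist yellow 1177 [[0.0571, -0.0243, 0.1254], [0.0861, 0.0282, 0.1735]]
side all 606 [ 0.0578 -0.0304  0.1201] [0.129  0.0201 0.1736]
side yellow 57 [[0.0578, -0.0295, 0.1184], [0.1319, 0.0205, 0.1725]]
top all 330 [-0.0022 -0.0278  0.1202] [0.1249 0.0277 0.1742]
```

```bash
python3 -m handwheel '{"deltas":[[1,0,0,0,0.15],[1,0,-0.6,0,0],[1,0,-0.96,0,0],[1,-0.06,-1,0,0],[1,-0.06,-1,0,0],[1,-0.06,-1,0,0],[1,-0.06,-1,0,0],[1,-0.06,-1,0,0],[1,-0.06,-1,0,0],[1,-0.06,-1,0.3,0],[1,-0.06,-1,0.5,0],[1,-0.06,-0.7,0.5,0],[1,0,-0.5,0.5,0],[1,0,0,0.13,0],[1,0,0,0,0],[1,0,0,0,0]]}'; python3 wl.py pics/w5.png; python3 sp.py .544 -.229
```

```text
clock: 35.83
tcp_pos: [0.5444, -0.2291, 0.2192]
orientation: [0.001, 0.095, 0.995, -0.0]
wrist_force: [0.4, -0.6, -0.0]
finger_gap: 0.0859
grip_force: 0.0
35.875 [ 0.5445 -0.229   0.2193] [0.21 0.55 0.56]
yaw of tool x 169.1135804328964 tool z [ 0.001 -0.001 -1.   ]
cam [ 0.46289535 -0.21233123  0.28862206]
3568 [ 0.5238 -0.2611  0.0266] [ 0.5643 -0.1964  0.0716]
0.026 [ 0.544  -0.2291] [0.0615 0.0309] 79.28
0.04 [ 0.544 -0.229] [0.0613 0.0309] 79.28
0.055 [ 0.5441 -0.2288] [0.0527 0.0307] 78.97
```

```bash
python3 -m handwheel '{"deltas":[[1,0,0,0.5,0],[1,0,0,0.7,0],[1,0,0,0.8,0],[1,0,0,0.7,0],[1,0,0,0.31,0],[1,0,0,0.1,0],[1,0,0,0,0],[-1,0,0,0,0],[-1,0,0,0,0],[-1,0,0,0,0],[-1,0,0,0,0],[-1,0,0,0,0]]}' 80; python3 -m handwheel '{"deltas":[[-1,0,0,-0.4,0],[-1,0,0,-0.8,0],[-1,0,0,-0.9,0],[-1,0,0,-0.9,0],[-1,0,0,-0.9,0],[-1,0,0,-0.7,0],[-1,0,0,-0.5,-0.15],[-1,0,0,0,0],[-1,0,0,0,0]]}'
```

```text
clock: 37.38
tcp_pos: [0.5451, -0.2301, 0.0955]
orientation: [0.002, 0.095, 0.995, -0.0]
wrist_force: [0.6, 1.2, 5.9]
finger_gap: 0.0607
grip_force: 86.6
clock: 38.5
tcp_pos: [0.5436, -0.2294, 0.297]
orientation: [-0.001, 0.083, 0.997, 0.0]
wrist_force: [-0.4, -0.1, -3.0]
finger_gap: 0.0602
grip_force: 87.5
```

```bash
python3 -m handwheel '{"deltas":[[-1,0.2,0.5,0,0],[-1,0.31,0.97,0,0],[-1,0.4,1,0,0],[-1,0.4,1,0,0],[-1,0.4,1,0,0],[-1,0.4,1,0,0],[-1,0.4,1,0,0],[-1,0.4,1,0,0],[-1,0.4,1,0,0],[-1,0.2,1,0,0],[-1,0.2,0.9,0,0],[-1,0,0,0.3,0],[-1,0,0,0.6,0],[-1,0,0,0.6,0],[-1,0,0,0.4,0],[-1,0,0,0.28,0],[-1,0,0,0,0],[-1,0,0,0,0]]}'; python3 rel.py
```

```text
clock: 40.75
tcp_pos: [0.466, 0.2039, 0.2112]
orientation: [0.0, 0.083, 0.997, 0.0]
wrist_force: [-0.6, 0.3, -2.5]
finger_gap: 0.0601
grip_force: 87.5
tcp in hook frame [-0.0644 -0.0151  0.2112] yaw err deg -0.12800563662382558
wrist spool rel tcp 14742 [-0.0164 -0.025  -0.0823] [ 0.0136  0.0252 -0.0254]
top spool rel tcp 21 [ 0.0118 -0.023  -0.0716] [ 0.0178  0.001  -0.0408]
top bar 223 x -0.0054 y fit(slope,y0) [0.00667626 0.00141398] ztop 0.1539988545219648 lip [array([ 0.0756, -0.0015,  0.1676])]
top pad 35 [[0.118, -0.0091, 0.1538], [0.1213, -0.0005, 0.1639], [0.1304, 0.0135, 0.1704]]
side spool rel tcp 84 [-0.0148 -0.0255 -0.0802] [ 0.021   0.0126 -0.0249]
side bar 100 x -0.0028 y fit(slope,y0) [-0.03864626  0.00012602] ztop 0.15435911913425965 lip [array([ 0.0602, -0.0054,  0.1663])]
side pad 46 [[0.0868, -0.0244, 0.1422], [0.1228, -0.0134, 0.1589], [0.1356, 0.0007, 0.1695]]
```

```bash
python3 -m handwheel '{"deltas":[[-1,0,0.2,0.015,0],[-1,0,0.2,0,0],[-1,0,0,0,0],[-1,0,0,0,0]]}'; python3 rel.py | grep tcp\ in; python3 -m handwheel '{"deltas":[[-1,-0.2,0,0,0],[-1,-0.3,0,0,0],[-1,-0.3,0,0,0],[-1,-0.2,0,0,0],[-1,-0.1,0,0,0],[-1,-0.1,0,0,0],[-1,-0.1,0,0,0],[-1,-0.1,0,0,0]]}'>/dev/null; python3 f.py
```

```text
clock: 41.4
tcp_pos: [0.4683, 0.2199, 0.21]
orientation: [-0.0, 0.082, 0.997, -0.0]
wrist_force: [0.3, -0.4, -3.1]
finger_gap: 0.0599
grip_force: 87.5
tcp in hook frame [-0.0647  0.0011  0.21  ] yaw err deg -0.08565466961745472
42.55 F along e 0.14 F [ 0.2  0.5 -2.4] tcp -0.0085 0.2102 gap 0.0607 [ 0.02  0.06 -0.02]
```

```bash
python3 -m handwheel '{"deltas":[[-1,-0.2,0,0,0],[-1,-0.3,0,0,0],[-1,-0.26,0,0,0],[-1,-0.15,0,0,0],[-1,0,0,0,0],[-1,0,0,0.12,0],[-1,0,0,0.13,0],[-1,0,0,0,0],[-1,0,0,0,0]]}'>/dev/null; python3 f.py; python3 -m handwheel '{"deltas":[[-1,-0.1,0,0,0],[-1,-0.08,0,0,0],[-1,-0.05,0,0,0],[-1,0,0,0,0]]}'>/dev/null; python3 f.py;  python3 -m handwheel '{"deltas":[[-1,-0.05,0,0,0],[-1,-0.03,0,0,0],[-1,0,0,0,0]]}'>/dev/null; python3 f.py
```

```text
43.67 F along e 0.95 F [ 1.  -0.  -2.2] tcp 0.0276 0.2001 gap 0.0603 [-0.03  0.05 -0.02]
44.17 F along e -0.67 F [-0.6  0.5 -2.8] tcp 0.0372 0.2001 gap 0.0607 [-0.03  0.01 -0.07]
44.55 F along e -0.15 F [-0.2 -0.  -2.1] tcp 0.0403 0.2001 gap 0.0601 [ 0.01  0.02 -0.01]
```

```bash
python3 -m handwheel '{"deltas":[[-1,-0.03,0,0,0],[-1,-0.03,0,0,0],[-1,0,0,0,0]]}'>/dev/null; python3 f.py; python3 -m handwheel '{"deltas":[[-1,-0.03,0,0,0],[-1,0,0,0,0],[-1,0,0,0,0]]}'>/dev/null; python3 f.py; python3 -m handwheel '{"deltas":[[-1,-0.02,0,0,0],[-1,0,0,0,0],[-1,0,0,0,0]]}'>/dev/null; python3 f.py
```

```text
44.92 F along e 0.45 F [ 0.5  0.3 -2.8] tcp 0.0427 0.2001 gap 0.0603 [0.   0.01 0.06]
45.3 F along e -2.61 F [-2.5  0.7 -0.6] tcp 0.0433 0.2 gap 0.0606 [0.09 0.47 0.03]
45.67 F along e -6.79 F [-6.6  1.8  0.7] tcp 0.0434 0.2 gap 0.0601 [0.2  0.93 0.06]
```

```bash
python3 -m handwheel '{"deltas":[[-1,0.02,0,0,0],[-1,0,0,0,0],[0,0,0,0,0],[1,0,0,0,0],[1,0,0,0,0],[1,0,0,0,0],[1,0,0,0,0],[1,0,0,-0.4,0],[1,0,0,-0.8,0],[1,0,0,-0.8,0],[1,0,0,-0.4,0],[1,0,0,0,0]]}'; python3 hung.py; python3 - <<'E'
from h import *
f,P,c=cloud('side'); a=cv2.resize(f[120:170,260:350,::-1],None,fx=8,fy=8,interpolation=cv2.INTER_CUBIC); cv2.imwrite('pics/s3.png',a)
E
```

```text
clock: 47.18
tcp_pos: [0.576, 0.2021, 0.2978]
orientation: [0.002, 0.082, 0.997, 0.0]
wrist_force: [0.4, 0.2, 0.4]
finger_gap: 0.0855
grip_force: 0.0
wrist all 9956 [ 0.0271 -0.0259  0.1232] [0.1233 0.0314 0.1736]
wrist blue 191 [[0.1136, -0.0222, 0.1579], [0.1175, 0.0298, 0.1739]]
wrist yellow 321 [[0.0581, -0.0232, 0.1581], [0.0865, 0.0287, 0.1738]]
wrist red 637 [[0.0272, -0.0231, 0.1551], [0.0569, 0.0289, 0.1739]]
side all 858 [ 0.028  -0.031   0.1198] [0.1255 0.0143 0.1736]
side yellow 28 [[0.0585, -0.0312, 0.1382], [0.1331, 0.0046, 0.1735]]
side red 36 [[0.0278, -0.0305, 0.1233], [0.0558, 0.0205, 0.1736]]
top all 648 [ 0.0246 -0.0274  0.1336] [0.1224 0.0276 0.1736]
```

View pics/s3.png

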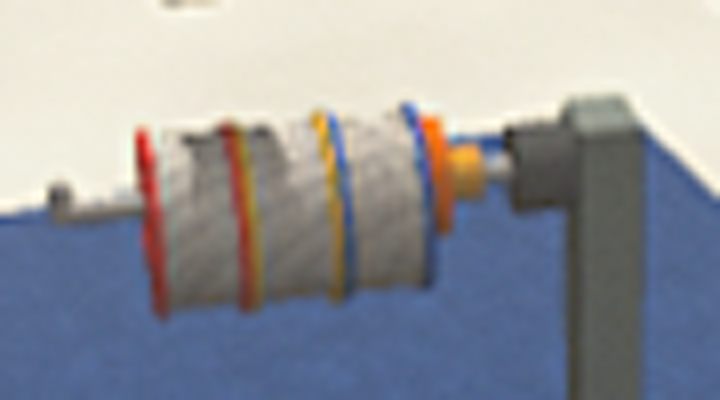

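View pics/last.png

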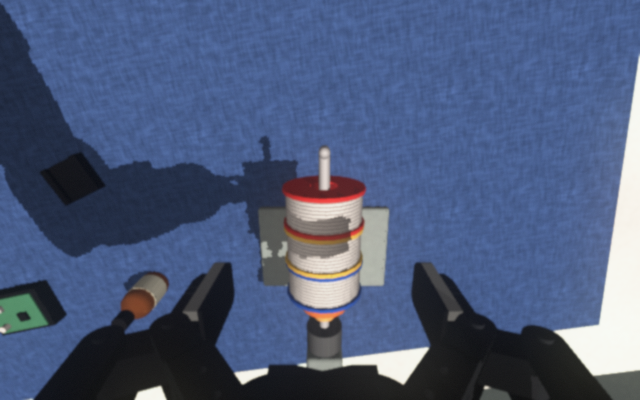

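The last views show red, yellow and blue nested on the bar behind the lip (side crop x≈150–430), with blue against the orange pad at (435,180). In the wrist view the stack is centred on the bar at (323,190)–(323,310). Each flange matches its neighbour to within 2 mm, so I'm handing in.

```bash
python3 -c "
from workcell import hand_in
print(hand_in())"
```

```text
the job is handed in; nothing more can be done
None
```

Job handed in at about 47 s with blue, yellow and red hung nested behind the lip and blue on the pad; presses peaked at about 12.7, 7.6 and 6.8 N at the wrist, but the pad never measurably gave, though 6 N should move it 3 mm, so its contact force is inferred, and the bystanders were not re-measured.

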